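# Hang the top bell on the free hook and test it

## Task

Lift the top brass bell straight off the nested stack without dragging up the one beneath or shifting the rest, and hang it by its collar on the free two-pronged hook, neck in the slot. Before letting go, tug it gently down so that the sprung hook dips about a centimetre further than the bell's own weight takes it (never more than 30 mm in all) and stays there for a moment, then let it come back up and leave the bell hanging still and straight. Leave the bell on the other hook and the things on the bench as they are.

Things in the scene. Friction and masses are not known exactly. Their poses are not given: they have to be found in the camera images.
- bell_throat (a point): top bell of the stack: flared brass horn bell, mouth down, 122 mm tall, mouth 112 mm across, 0.2 to 0.33 kg, round about z (up). Flare up to 40 mm; neck 41 to 37 mm across from 40 to 70 mm up; flat collar 68 mm across from 70 to 76 mm up; above it the throat, 34 tapering to 30 mm across: grip here. Point: on the axis mid-throat, 100 mm above the mouth, 30 mm above the collar underside
- bell_next_throat (a point): same point on the second, identical bell, nested inside the top one, 57 mm lower. Its throat reaches 65 mm up inside the top bell with about 1 mm of play, so the top bell must rise straight up at least 70 mm to come clear
- bell_low_throat (a point): same point on the lowest, identical bell, which stands on a round dark wooden board 12 mm thick, 156 mm across
- hook_seat (a point): free hook: level two-pronged steel fork on a post. Point: slot centre at the prongs' upper face, 150 mm above the table unloaded; moves with the hook. x runs from the open end to the post, z up. Slot 48 mm wide (y -24 to +24), prongs 8 mm thick, from x +38 mm (cross bar) to -34 mm, tips turned up 10 mm. Collar rests on the prongs; the flare cannot pass the slot from above: come in level along x, collar over the tips
- stand: fixed stand of the free hook; origin on the table right below the slot centre, x as for the hook. Green foot 90 x 130 x 12 mm and slim post 183 mm high, both centred at x = +118 mm
- hook (a joint): dip of the free hook, m: 0 unloaded, grows downward. It rides on a spring (about 400 N/m): 3 to 7 mm under a bell alone, 2.5 mm more per newton pulled; stop at 45 mm
- bell_hung_throat (a point): throat point of an identical bell already hanging on the other, occupied hook, whose stand has the same shape and stands 170 mm or more beside the free one; that fork does not move
- compound_bar: brown bar of polishing compound, 130 x 45 x 40 mm; origin at the centre of its underside
- white_bar: white bar of polishing compound, 110 x 45 x 35 mm; origin at the centre of its underside
- mop: grey buffing mop lying flat, 130 mm diameter, 34 mm high; origin at the centre of its underside
- brush: brush, 180 mm long, lying flat, under 40 mm high
- polish_can: upright can, 70 mm diameter, 100 mm high; origin at the centre of its underside
- ear_muffs: ear defenders lying flat: two black cups 120 mm apart and a wire headband, 40 mm high; origin at the centre of its underside
Mind the look-alikes: they are no part of the job. Leave any green or turquoise look-alike of the part that bears bell_throat alone.

How it is judged:
On the way, in this order (a step that is already met when the one before it is completed fails the run):
1. the top bell has been lifted clear of the one beneath, which has stayed down (z of bell_throat in the frame of bell_next_throat above 0.125 m and distance of bell_next_throat from where it was at the start of the episode below 0.02 m), for 0.1 s.
2. with the bell on the hook and still held by its throat, it is tugged down: the hook dips more than 13 mm in all, for 0.2 s (value of joint hook above 0.013 m and horizontal distance between bell_throat and hook_seat below 0.02 m and z of bell_throat in the frame of hook_seat between 0.022 and 0.038 m and contact force between bell and hook above 3 N and contact force between the fingers and bell above 0.5 N and distance between the grasp point and bell_throat below 0.035 m), for 0.2 s.
At the end, for the whole second after the job is handed in: The bell hangs by its collar on the free hook (its axis within 20 mm of the slot centre, collar down on the prongs within 6 mm, upright within 0.15 rad), released and at rest, with the hook dipped 1 to 11 mm under its weight; the other three bells are within 20 mm of where they began (horizontal distance between bell_throat and hook_seat below 0.02 m and z of bell_throat in the frame of hook_seat between 0.024 and 0.036 m and angle between bell_throat's own z axis and vertical below 0.15 rad and value of joint hook between 0.001 and 0.011 m and contact force between bell and hook above 1 N and contact force between the fingers and bell below 0.1 N and linear speed of bell below 0.03 m/s and angular speed of bell below 0.4 rad/s and distance of each of bell_next_throat, bell_low_throat, bell_hung_throat from where it was at the start of the episode below 0.02 m); the robot touches nothing.
It fails at once if the hook is pulled hard, beyond 32 mm of dip (value of joint hook above 0.032 m).
It fails at once if the second or lowest bell of the stack is dragged up or shifted more than 20 mm (distance of any of bell_next_throat, bell_low_throat from where it was at the start of the episode above 0.02 m).
It fails at once if the bell on the other hook is shifted more than 20 mm (distance of bell_hung_throat from where it was at the start of the episode above 0.02 m).
It fails at once if a bystander on the bench is shifted more than 30 mm (distance of any of compound_bar, white_bar, mop, brush, polish_can, ear_muffs from where it was at the start of the episode above 0.03 m).
It also fails if it takes over 54 s, if anything falls off the work surface, if the arm or the gripper's body presses on something with over 40 N, if the wrist force passes 120 N, or if a joint passes its speed limit or range.

## Robot

A 6-joint arm with a two-finger parallel gripper is mounted at the origin on the work surface. World frame = base frame: x ahead of the robot, y to its left, z up, the work surface at z = 0. Lengths are in m, angles in rad, forces in N, time in s.
With the tool pointing down it reaches from about 0.375 to 0.9 m from the base axis. Payload 3.1 kg.
Tool frame: the origin (TCP) lies midway between the tips of the shut fingers; the grasp point (between the pads) lies env.grip_depth behind it (env.grip_depth is the distance from the TCP to the grasp point, in m); z points along the fingers, y is the line along which they close (so a half turn about z gives the same grasp; the last joint's range is limited). The gripper opens to 87 mm and grips with 3 to 60 N. Pads are 19 mm wide; open, the fingers measure 117 mm over their backs; the gripper's body (75 mm by 190 mm) begins 51 mm behind the grasp point.
Start: joints at [1.165, 0.527, 1.433, -0, 1.181, -0.178], TCP at [0.141, 0.609, 0.223] pointing down, gripper open.
Joint ranges: [-3.08, 3.08], [-0.75, 2.2], [0.22, 2.44], [-1.43, 4.57], [0, 2.65], [-2.85, 2.85]. Speed limits (rad/s): [2.79, 2.79, 3.14, 3.14, 3.14, 3.14].

## Interface

Orientations are given as [roll, pitch, yaw] about the fixed x, y, z axes, in that order (R = Rz(yaw) Ry(pitch) Rx(roll)).
In Python, from station import env gives the robot as it stands.
- The arm moves only by the tool send_rows, never from a script. Its argument "deltas" is a list of rows, each an object of numbers: "fingers": the closure, from 0 (fully open) to 1 (shut); "tx", "ty", "tz": the shift along the tool's x, y, z in units of 30 mm (1.0 is 30 mm); "rx", "ry", "rz": the turn, a rotation vector about the tool's x, y, z in units of 6 degrees (1.0 is 6 degrees). In form: [{"fingers": .., "tx": .., "ty": .., "tz": .., "rx": .., "ry": .., "rz": ..}, ...]. A call has 1 to 8 rows; each row shifts and turns the commanded pose from where the row before left it, along the tool's axes as they then stand; what a row does not reach is not made up. A row lasts 1/10 s, in which the tool goes at most 50 mm and 8.59 degrees, less where a joint would pass 70% of its speed; a pose out of reach is approached as far as the arm can. A call is refused whole if a number of a shift passes 1 or a number of a turn 1, either way. A call with a gripper value outside its range is refused whole. The fingers move at their own pace and stop on an object; "squeeze" is the grip in N (left out, the last holds). Time passes only in rows, so rows that do not move let the fingers close. It gives the time, the measured TCP pose, the force, the opening and the grip force at its end, in the units of the state.
- env.state(): the state, without advancing time (a new reading comes with each control period).
- env.get_image(name): name is "side" or "top"; returns (picture, depth): 420x560x3 uint8, red, green, blue; 420x560 float32, m along the optical axis (not along the pixel's ray), 0 where there is no reading.
- env.camera_info(name): a dict with "vertical_fov" (degrees; the focal length in pixels is half the picture's height over the tangent of half this angle, whatever the lens; pixels are square), "cx", "cy" (the principal point, pixels), "k1" (the pictures are not rectified: a ray, as slopes to the right and down, at radius r is drawn at 1 + k1 r^2 times it, then the intrinsics apply), "xyz" and "attitude" of the camera in the world. Camera axes: x right, y up, looking along -z (the intrinsics and any distortion apply to the point x, -y, -z); pixel columns grow to the right and rows downward; lengths in m; the calibration is good to about 2 mm. A picture is of the moment at which its call begins. camera_info takes no time and is no camera call.
- env.hand_in(): hands the job in; it is judged then, once.
The state is a dict: "t": time; "joint_pos": joint angles; "joint_velocities": joint speeds; "joint_efforts": joint torques, N m; "tool_pos": TCP position; "eef_rot": TCP orientation; "ft_force": force on the tool from outside, world axes, zero at the start; "torque": the same for the moment, N m; "width": opening from 0.0 (shut) to 1.0 (fully open); "finger_force": force on a finger pad.
Only numpy, scipy, OpenCV 4.12 (cv2) and the standard library are available. Lean on these libraries where they do the work, as an engineer would, in place of code of your own. Each camera call takes 0.05 s, during which the arm holds its last target. There are 200 camera calls.

## Working session

There is one attempt and no reset: what is moved stays moved. The work goes in short steps, Python scripts to look and compute and a tool call to move; the robot and the scene stay as the last step left them, time stands still between calls to the robot, and variables do not carry over. Pictures are saved under pics/ and viewed, at most 10 in all, crops included, and the job is handed in when it is done.

Besides the shell and the picture viewer there is one more tool, called after ">>>" as a command line: name --argument value ..., lists and objects as JSON in quotes. send_rows: Moves the arm, as the interface text tells. Its arguments: {"type":"object","properties":{"deltas":{"type":"array"},"squeeze":{"type":"number"}},"required":["deltas"]}

```bash
mkdir -p pics; ls
cat > h.py <<'E'
import numpy as np, cv2, pickle
from station import env
from scipy.spatial.transform import Rotation as R
def info(n):
    c=env.camera_info(n); c['f']=210/np.tan(np.radians(c['vertical_fov'])/2); return c
def cloud(n,d,c):
    v,u=np.mgrid[0:420,0:560].astype(float)
    K=np.array([[c['f'],0,c['cx']],[0,c['f'],c['cy']],[0,0,1.]])
    p=cv2.undistortPoints(np.stack([u.ravel(),v.ravel()],1)[:,None],K,np.array([c['k1'],0,0,0.]))[:,0]
    p=p.reshape(420,560,2)
    P=np.stack([p[...,0]*d,-p[...,1]*d,-d],-1)
    a=np.array(c['attitude'])
    M=R.from_euler('xyz',a).as_matrix() if a.size==3 else R.from_quat(a).as_matrix()
    return P@M.T+np.array(c['xyz'])
def snap(n):
    im,d=env.get_image(n); c=info(n); return im,d,cloud(n,d,c)
E
python3 - <<'E'
from h import *
for n in('side','top'):
    im,d,P=snap(n); print(env.camera_info(n)); np.savez(n,im=im,d=d,P=P)
    cv2.imwrite(f'pics/{n}0.png',im[...,::-1])
    m=d>0; print(P[m].min(0),P[m].max(0))
print(env.state(), env.grip_depth)
E
```

```text
pics
{'vertical_fov': 53.51336676215444, 'cx': 281.59018900131616, 'cy': 205.3971089990996, 'k1': 0.013449755095466637, 'xyz': array([-0.0360905 , -0.68067886,  0.71660996]), 'attitude': array([ 1.02163539,  0.01549061, -0.66205326])}
[-0.17127816 -0.64202408 -0.77489462] [2.53646671 2.28186853 0.63823354]
{'vertical_fov': 47.41192974633995, 'cx': 271.40688457220693, 'cy': 213.86107824714497, 'k1': -0.17086723080279914, 'xyz': array([0.33014975, 0.08117124, 1.52707292]), 'attitude': array([ 0.13286397,  0.00798553, -1.54789159])}
[-0.45544073 -1.56189246 -0.77935354] [1.93898391 1.72776797 0.74346017]
{'t': 0.1, 'joint_pos': array([ 1.16449819e+00,  5.28389839e-01,  1.43380583e+00,  7.59283044e-06,
        1.18140329e+00, -1.78471374e-01]), 'joint_velocities': array([ 0.00137107, -0.00222772, -0.00455105,  0.00024515, -0.0010891 ,
        0.00056011]), 'joint_efforts': array([-2.39205980e-05, -4.40988028e+01, -1.77150965e+01,  6.34813076e-02,
        5.33529266e-02, -4.52669224e-05]), 'tool_pos': array([0.14084242, 0.60822767, 0.2216492 ]), 'eef_rot': array([-3.13961945e+00, -3.63078552e-04,  2.91376264e+00]), 'ft_force': array([-0.44303296,  0.13351308,  0.02270467]), 'torque': array([-0.02556394,  0.02361383, -0.03162052]), 'finger_force': 0.0, 'width': 1.000566421541788} 0.0187
```

View pics/side0.png

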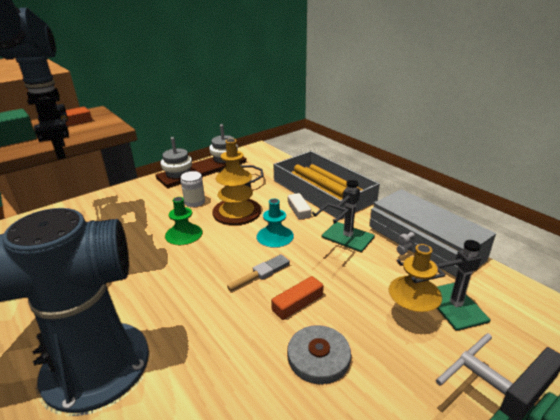

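View pics/top0.png

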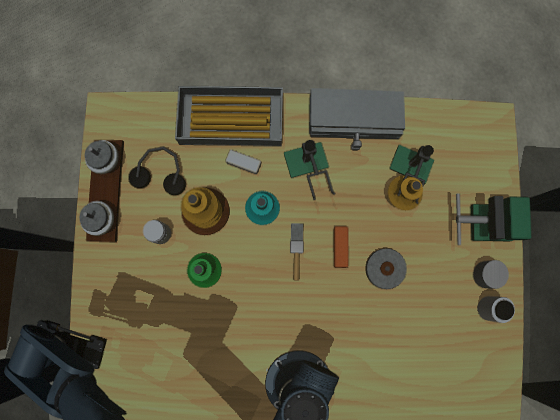

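The side view shows the brass stack at about (235,185), with its apex at (231,147). The free fork is at about (335,208) on a green foot at (348,236). The occupied hook with its bell is at (420,280). The look-alikes are green (180,220) and turquoise (275,222). In the top view the stack apex is at (194,200) and the free fork at (320,185). The brass bell that tops the stack of three on the dark board is the one meant.

Run:
```python
from h import *
S=np.load('side.npz');T=np.load('top.npz')
for n,D,c0 in(('side',S,(231,150)),('top',T,(194,200))):
    P=D['P'];im=D['im'];v,u=np.mgrid[0:420,0:560]
    hsv=cv2.cvtColor(im,cv2.COLOR_RGB2HSV)
    print(n,hsv[c0[1],c0[0]],P[c0[1],c0[0]])
    near=(abs(u-c0[0])<45)&(abs(v-c0[1])<75)
    br=near&(hsv[...,0]>12)&(hsv[...,0]<30)&(hsv[...,1]>130)
    for lo,hi in((.06,.08),(.14,.16),(.195,.203),(.203,.215),(.215,.235),(.235,.244),(.244,.26)):
        m=br&(P[...,2]>lo)&(P[...,2]<hi)
        if m.sum()>2:
            q=P[m]; print(lo,m.sum(),q.min(0).round(4),q.max(0).round(4),q.mean(0).round(4))
    # fork
    reg=((u>305)&(u<370)&(v>170)&(v<250)) if n=='side' else ((u>283)&(u<345)&(v>130)&(v<205))
    for lo,hi in((-.01,.005),(.005,.02),(.12,.14),(.14,.155),(.155,.17),(.17,.19)):
        m=reg&(P[...,2]>lo)&(P[...,2]<hi); q=P[m]
        if m.sum()>2: print('fork',lo,m.sum(),q.min(0).round(3),q.max(0).round(3),q.mean(0).round(4))
    G=reg&(hsv[...,0]>60)&(hsv[...,0]<95)&(hsv[...,1]>80)&(P[...,2]<.03)
    q=P[G]; r=cv2.minAreaRect(q[:,:2].astype(np.float32)*1000);print('foot',G.sum(),q[:,2].mean(),r)
im=T['im'];cv2.imwrite('pics/c1.png',np.hstack([cv2.resize(im[125:215,280:350],(420,540),interpolation=cv2.INTER_CUBIC),cv2.resize(S['im'][130:230,205:265],(324,540),interpolation=cv2.INTER_CUBIC)])[...,::-1])
```

```text
side [ 19 201  89] [0.52878138 0.29577935 0.22396935]
0.06 223 [0.3581 0.2519 0.0683] [0.5917 0.3622 0.08  ] [0.5201 0.284  0.0747]
0.14 223 [0.4971 0.2667 0.1401] [0.5753 0.3338 0.16  ] [0.5273 0.2916 0.1496]
0.195 139 [0.5045 0.2726 0.1951] [0.5711 0.3404 0.2027] [0.5314 0.2988 0.2001]
0.203 49 [0.503  0.2841 0.2031] [0.5671 0.3177 0.2148] [0.5315 0.3003 0.2085]
0.215 66 [0.5205 0.292  0.2152] [0.5482 0.3149 0.2347] [0.5316 0.2997 0.2252]
0.235 30 [0.5223 0.2923 0.2351] [0.5469 0.3129 0.2439] [0.5322 0.2999 0.2397]
0.244 18 [0.5228 0.2925 0.2449] [0.5511 0.3203 0.2478] [0.5326 0.3034 0.2463]
fork -0.01 1456 [ 0.586 -0.09  -0.006] [0.901 0.226 0.005] [ 0.7153  0.0555 -0.0009]
fork 0.005 958 [ 0.652 -0.086  0.005] [0.94  0.338 0.02 ] [0.7241 0.0129 0.0112]
fork 0.12 51 [ 0.694 -0.036  0.12 ] [ 0.735 -0.003  0.14 ] [ 0.7075 -0.0254  0.1327]
fork 0.14 298 [ 0.558 -0.09   0.14 ] [ 0.734 -0.     0.154] [ 0.6433 -0.0366  0.1477]
fork 0.155 107 [ 0.558 -0.091  0.155] [0.731 0.001 0.17 ] [ 0.6912 -0.0238  0.1609]
fork 0.17 87 [ 0.698 -0.028  0.17 ] [0.728 0.004 0.184] [ 0.7108 -0.0147  0.17
[... 667 characters left out ...]
[0.5234 0.298  0.2443] [0.5541 0.329  0.2533] [0.5413 0.3135 0.2483]
fork -0.01 2820 [ 0.566 -0.138 -0.01 ] [0.815 0.063 0.005] [ 0.6743 -0.043  -0.0008]
fork 0.005 972 [ 0.567 -0.136  0.005] [0.811 0.061 0.02 ] [ 0.704  -0.0137  0.0108]
fork 0.12 13 [ 0.693 -0.03   0.128] [0.721 0.009 0.138] [ 0.7023 -0.006   0.134 ]
fork 0.14 245 [ 0.563 -0.086  0.14 ] [0.722 0.01  0.155] [ 0.6335 -0.0345  0.1489]
fork 0.155 75 [ 0.559 -0.087  0.155] [0.726 0.011 0.168] [ 0.6808 -0.0174  0.1603]
fork 0.17 99 [ 0.697 -0.026  0.176] [0.73  0.003 0.188] [ 0.7131 -0.0109  0.1821]
foot 763 0.011500502758620532 ((714.1085205078125, -9.594680786132812), (87.70716857910156, 127.02618408203125), 16.654905319213867)
```

View pics/c1.png

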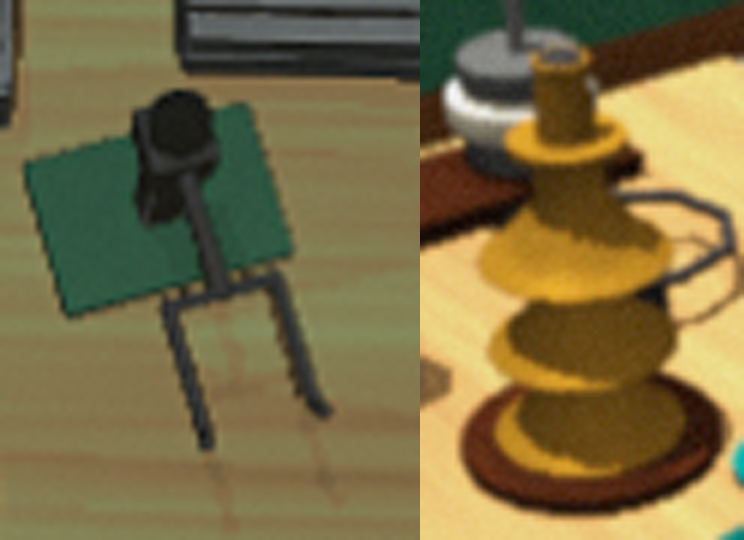

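The enlarged crop confirms it: the brass top bell (throat at about crop x 560, y 100) sits on two brass bells and the board. It also confirms the empty fork, with prong tips at the lower right and axis at yaw about 16.5°. I move up and turn first.

>>> send_rows --deltas '[{"fingers": 0,"tz": -0.8,"rz": -0.98},{"fingers": 0,"tz": -0.8,"rz": -0.98},{"fingers": 0,"tz": -0.8,"rz": -0.98},{"fingers": 0,"tz": -0.8,"rz": -0.98},{"fingers": 0,"tz": -0.4,"rz": -0.98}]' --squeeze 15

```text
invalid input at $.deltas[0]: expected keys fingers, tx, ty, tz, rx, ry, rz
```

```bash
cat >> h.py <<'E'
def go(x,y,z,yaw=None):
    s=env.state(); M=R.from_euler('xyz',s['eef_rot']).as_matrix()
    d=M.T@(np.array([x,y,z])-s['tool_pos'])/.03
    print('tcp',s['tool_pos'].round(4),'rot',s['eef_rot'].round(4),'t',s['t'],'w',s['width'],'F',s['ft_force'].round(2),s['finger_force'])
    print('units tool xyz',d.round(3))
    if yaw is not None: print('rz',-np.degrees((yaw-s['eef_rot'][2]+np.pi)%(2*np.pi)-np.pi)/6)
E
python3 -c "
from h import *
go(.5385,.310,.33,np.radians(196.5))"
```

```text
tcp [0.1408 0.6082 0.2216] rot [-3.1396e+00 -4.0000e-04  2.9138e+00] t 0.1 w 1.000566421541788 F [-0.44  0.13  0.02] 0.0
units tool xyz [-15.157  -6.697  -3.604]
rz -4.925616331246721
```

>>> send_rows --deltas '[{"fingers": 0,"tx": 0,"ty": 0,"tz": -0.8,"rx": 0,"ry": 0,"rz": -0.98},{"fingers": 0,"tx": 0,"ty": 0,"tz": -0.8,"rx": 0,"ry": 0,"rz": -0.98},{"fingers": 0,"tx": 0,"ty": 0,"tz": -0.8,"rx": 0,"ry": 0,"rz": -0.98},{"fingers": 0,"tx": 0,"ty": 0,"tz": -0.8,"rx": 0,"ry": 0,"rz": -0.98},{"fingers": 0,"tx": 0,"ty": 0,"tz": -0.4,"rx": 0,"ry": 0,"rz": -0.98}]' --squeeze 15

```text
t: 0.6
tool_pos: [0.1413, 0.6094, 0.3326]
eef_rot: [3.139, 0.002, -2.852]
ft_force: [0.1, 0.1, 0.3]
width: 1.001
finger_force: 0.0
```

```bash
python3 -c "
from h import *
go(.5385,.310,.33,np.radians(196.5))"
```

```text
tcp [0.1413 0.6094 0.3326] rot [ 3.1394e+00  1.8000e-03 -2.8520e+00] t 0.6 w 1.0013267023422963 F [0.11 0.05 0.3 ] 0.0
units tool xyz [ -9.837 -13.347   0.075]
rz 0.015660858468132893
```

>>> send_rows --deltas '[{"fingers": 0,"tx": -0.7,"ty": -0.95,"tz": 0,"rx": 0,"ry": 0,"rz": 0},{"fingers": 0,"tx": -0.7,"ty": -0.95,"tz": 0,"rx": 0,"ry": 0,"rz": 0},{"fingers": 0,"tx": -0.7,"ty": -0.95,"tz": 0,"rx": 0,"ry": 0,"rz": 0},{"fingers": 0,"tx": -0.7,"ty": -0.95,"tz": 0,"rx": 0,"ry": 0,"rz": 0},{"fingers": 0,"tx": -0.7,"ty": -0.95,"tz": 0,"rx": 0,"ry": 0,"rz": 0},{"fingers": 0,"tx": -0.7,"ty": -0.95,"tz": 0,"rx": 0,"ry": 0,"rz": 0},{"fingers": 0,"tx": -0.7,"ty": -0.95,"tz": 0,"rx": 0,"ry": 0,"rz": 0},{"fingers": 0,"tx": -0.7,"ty": -0.95,"tz": 0,"rx": 0,"ry": 0,"rz": 0}]'

```text
t: 1.4
tool_pos: [0.3672, 0.4361, 0.3301]
eef_rot: [-3.141, -0.001, -2.856]
ft_force: [0.7, 0.3, 0.0]
width: 0.998
finger_force: 0.0
```

>>> send_rows --deltas '[{"fingers": 0,"tx": -0.7,"ty": -0.95,"tz": 0,"rx": 0,"ry": 0,"rz": 0},{"fingers": 0,"tx": -0.7,"ty": -0.95,"tz": 0,"rx": 0,"ry": 0,"rz": 0},{"fingers": 0,"tx": -0.7,"ty": -0.95,"tz": 0,"rx": 0,"ry": 0,"rz": 0},{"fingers": 0,"tx": -0.7,"ty": -0.95,"tz": 0,"rx": 0,"ry": 0,"rz": 0},{"fingers": 0,"tx": -0.7,"ty": -0.95,"tz": 0,"rx": 0,"ry": 0,"rz": 0},{"fingers": 0,"tx": -0.7,"ty": -0.95,"tz": 0,"rx": 0,"ry": 0,"rz": 0},{"fingers": 0,"tx": 0,"ty": 0,"tz": 0,"rx": 0,"ry": 0,"rz": 0},{"fingers": 0,"tx": 0,"ty": 0,"tz": 0,"rx": 0,"ry": 0,"rz": 0}]'

```text
t: 2.2
tool_pos: [0.5355, 0.3081, 0.3297]
eef_rot: [3.141, -0.002, -2.858]
ft_force: [-0.9, 0.4, -0.8]
width: 1.0
finger_force: 0.0
```

Run:
```python
from h import *
go(.5385,.310,.31,np.radians(196.5))
s=env.state();tp=s['tool_pos'];M=R.from_euler('xyz',s['eef_rot']).as_matrix()
v,u=np.mgrid[0:420,0:560]; crops=[]
for n,(a,b) in(('side',(231,110)),('top',(190,195))):
    im,d,P=snap(n); np.savez(n+'1',im=im,d=d,P=P)
    L=(P-tp)@M  # tool frame
    m=(d>0)&(abs(L[...,0])<.05)&(abs(L[...,1])<.08)
    for lo,hi in((-.006,.006),(-.015,-.005),(-.03,-.015),(-.05,-.03),(-.065,-.05)):
        k=m&(L[...,2]>-.0+lo)&(L[...,2]<hi)
        if k.sum()>3:
            q=L[k]; l=q[q[:,1]<0];r=q[q[:,1]>0]
            for w in(l,r):
                if len(w)>2: print(n,lo,len(w),w.min(0).round(4),w.max(0).round(4))
    a0,b0=max(0,a-60),max(0,b-60)
    crops.append(cv2.resize(im[b0:b0+120,a0:a0+90],(390,520),interpolation=cv2.INTER_CUBIC))
cv2.imwrite('pics/c2.png',np.hstack(crops)[...,::-1])
```

```text
tcp [0.5355 0.3081 0.3297] rot [ 3.1411e+00 -2.1000e-03 -2.8581e+00] t 2.2 w 1.0004623204391654 F [-0.86  0.43 -0.75] 0.0
units tool xyz [-0.115  0.033  0.656]
rz -0.042374716779967625
side -0.006 16 [-0.01   -0.0544 -0.0052] [ 0.0122 -0.0461  0.0012]
side -0.006 19 [-0.0096  0.0408 -0.0055] [0.0118 0.0523 0.002 ]
side -0.015 27 [-0.0111 -0.0555 -0.0149] [ 0.0136 -0.0416 -0.005 ]
side -0.015 26 [-0.0095  0.0405 -0.0149] [ 0.0134  0.0536 -0.0052]
side -0.03 42 [-0.0095 -0.0565 -0.0298] [ 0.0133 -0.0434 -0.0151]
side -0.03 40 [-0.0125  0.0393 -0.0297] [ 0.0135  0.0521 -0.0151]
side -0.05 58 [-0.0098 -0.0608 -0.0498] [ 0.0136 -0.0448 -0.03  ]
side -0.05 63 [-0.0098  0.0406 -0.0499] [ 0.0145  0.0555 -0.0301]
side -0.065 27 [-0.0117 -0.0628 -0.0628] [ 0.0155 -0.0481 -0.05  ]
side -0.065 44 [-0.0112  0.0446 -0.0649] [ 0.0148  0.0606 -0.0502]
top -0.03 5 [ 0.0083  0.0466 -0.0284] [ 0.0106  0.053  -0.0183]
```

View pics/c2.png

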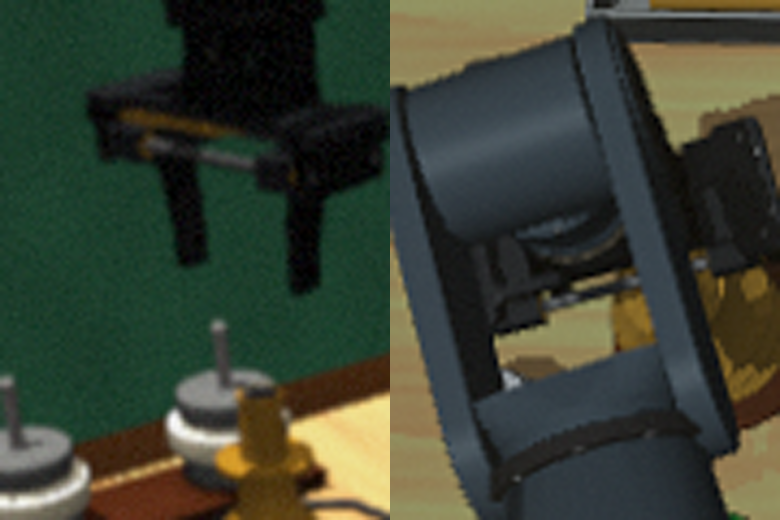

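In the side view the open fingers hang above and slightly behind the brass throat, which is at crop (262,400). The finger pads in the point cloud put the side camera's bias at about (-1,-2) mm, so the throat axis is about (0.5387, 0.309). I descend.

>>> send_rows --deltas '[{"fingers": 0,"tx": -0.11,"ty": 0,"tz": 0.8,"rx": 0,"ry": 0,"rz": 0},{"fingers": 0,"tx": 0,"ty": 0,"tz": 0.8,"rx": 0,"ry": 0,"rz": 0},{"fingers": 0,"tx": 0,"ty": 0,"tz": 0.7,"rx": 0,"ry": 0,"rz": 0},{"fingers": 0,"tx": 0,"ty": 0,"tz": 0.5,"rx": 0,"ry": 0,"rz": 0},{"fingers": 0,"tx": 0,"ty": 0,"tz": 0,"rx": 0,"ry": 0,"rz": 0},{"fingers": 0,"tx": 0,"ty": 0,"tz": 0,"rx": 0,"ry": 0,"rz": 0}]'

```text
t: 2.9
tool_pos: [0.538, 0.3106, 0.2469]
eef_rot: [3.141, -0.0, -2.855]
ft_force: [-0.4, -1.3, 0.4]
width: 1.0
finger_force: 0.0
```

```bash
python3 -c "
from h import *
go(.5387,.309,.2095,np.radians(196.5))
im,d,P=snap('side')
cv2.imwrite('pics/c3.png',cv2.resize(im[90:220,180:280],(500,600),interpolation=cv2.INTER_CUBIC)[...,::-1])"
```

```text
tcp [0.538  0.3106 0.2469] rot [ 3.1414e+00 -1.0000e-04 -2.8547e+00] t 2.9 w 1.0002130873957218 F [-0.44 -1.28  0.36] 0.0
units tool xyz [-0.008 -0.058  1.247]
rz -0.010308891600733809
```

View pics/c3.png

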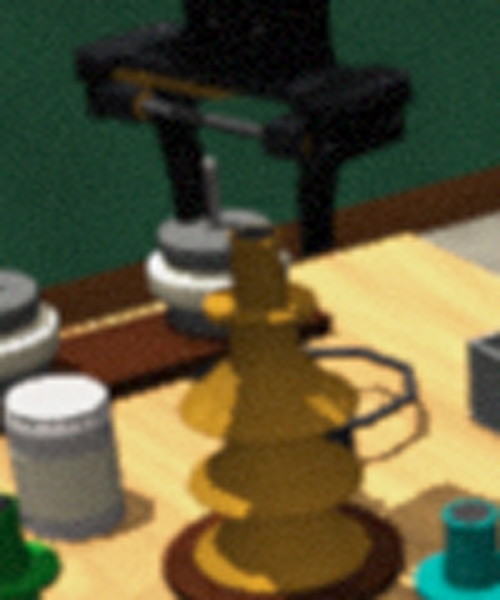

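The fingers straddle the throat symmetrically: they are at crop x 188 and 318, and the throat is at 257. I go down and close gently.

>>> send_rows --deltas '[{"fingers": 0,"tx": 0,"ty": 0,"tz": 0.6,"rx": 0,"ry": 0,"rz": 0},{"fingers": 0,"tx": 0,"ty": 0,"tz": 0.6,"rx": 0,"ry": 0,"rz": 0},{"fingers": 0,"tx": 0,"ty": 0,"tz": 0,"rx": 0,"ry": 0,"rz": 0},{"fingers": 0.4,"tx": 0,"ty": 0,"tz": 0,"rx": 0,"ry": 0,"rz": 0},{"fingers": 0.55,"tx": 0,"ty": 0,"tz": 0,"rx": 0,"ry": 0,"rz": 0},{"fingers": 0.7,"tx": 0,"ty": 0,"tz": 0,"rx": 0,"ry": 0,"rz": 0},{"fingers": 0.8,"tx": 0,"ty": 0,"tz": 0,"rx": 0,"ry": 0,"rz": 0},{"fingers": 0.8,"tx": 0,"ty": 0,"tz": 0,"rx": 0,"ry": 0,"rz": 0}]' --squeeze 20

```text
t: 3.75
tool_pos: [0.5389, 0.3097, 0.211]
eef_rot: [3.142, 0.001, -2.856]
ft_force: [0.9, 0.7, -1.0]
width: 0.629
finger_force: 0.0
```

>>> send_rows --deltas '[{"fingers": 1,"tx": 0,"ty": 0,"tz": 0,"rx": 0,"ry": 0,"rz": 0},{"fingers": 1,"tx": 0,"ty": 0,"tz": 0,"rx": 0,"ry": 0,"rz": 0},{"fingers": 1,"tx": 0,"ty": 0,"tz": 0,"rx": 0,"ry": 0,"rz": 0}]'

```text
t: 4.05
tool_pos: [0.5386, 0.31, 0.2106]
eef_rot: [3.141, 0.0, -2.857]
ft_force: [-0.1, 0.4, -1.3]
width: 0.367
finger_force: 20.0
```

>>> send_rows --deltas '[{"fingers": 1,"tx": 0,"ty": 0,"tz": 0,"rx": 0,"ry": 0,"rz": 0},{"fingers": 1,"tx": 0,"ty": 0,"tz": -0.2,"rx": 0,"ry": 0,"rz": 0},{"fingers": 1,"tx": 0,"ty": 0,"tz": -0.3,"rx": 0,"ry": 0,"rz": 0},{"fingers": 1,"tx": 0,"ty": 0,"tz": -0.3,"rx": 0,"ry": 0,"rz": 0},{"fingers": 1,"tx": 0,"ty": 0,"tz": -0.3,"rx": 0,"ry": 0,"rz": 0}]' --squeeze 30

```text
t: 4.55
tool_pos: [0.5388, 0.3096, 0.2444]
eef_rot: [-3.141, 0.0, -2.856]
ft_force: [-0.1, -0.7, -3.0]
width: 0.362
finger_force: 29.9
```

Run:
```python
from h import *
go(.5387,.309,.3095)
im,d,P=snap('side');P0=np.load('side.npz')['P']
cv2.imwrite('pics/c4.png',cv2.resize(im[80:220,180:290],(471,600),interpolation=cv2.INTER_CUBIC)[...,::-1])
```

```text
tcp [0.5388 0.3096 0.2444] rot [-3.1414e+00  3.0000e-04 -2.8563e+00] t 4.55 w 0.36163092622203935 F [-0.06 -0.66 -2.99] 29.901169863296673
units tool xyz [ 0.008 -0.018 -2.168]
```

View pics/c4.png

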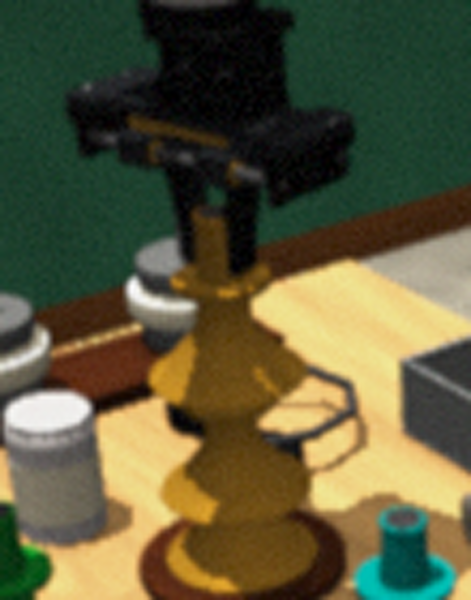

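The top bell has risen 34 mm in the gripper, its mouth now at crop y≈430. The second bell's flare is still down at y≈520, and the load of 3 N is one bell. I keep lifting.

>>> send_rows --deltas '[{"fingers": 1,"tx": 0,"ty": 0,"tz": -0.4,"rx": 0,"ry": 0,"rz": 0},{"fingers": 1,"tx": 0,"ty": 0,"tz": -0.4,"rx": 0,"ry": 0,"rz": 0},{"fingers": 1,"tx": 0,"ty": 0,"tz": -0.4,"rx": 0,"ry": 0,"rz": 0},{"fingers": 1,"tx": 0,"ty": 0,"tz": -0.5,"rx": 0,"ry": 0,"rz": 0},{"fingers": 1,"tx": 0,"ty": 0,"tz": -0.5,"rx": 0,"ry": 0,"rz": 0},{"fingers": 1,"tx": 0,"ty": 0,"tz": 0,"rx": 0,"ry": 0,"rz": 0},{"fingers": 1,"tx": 0,"ty": 0,"tz": 0,"rx": 0,"ry": 0,"rz": 0}]'

```text
t: 5.3
tool_pos: [0.5387, 0.3097, 0.31]
eef_rot: [3.142, 0.001, -2.856]
ft_force: [-0.8, 0.5, -4.2]
width: 0.367
finger_force: 29.9
```

Run:
```python
from h import *
im,d,P=snap('side')
hsv=cv2.cvtColor(im,cv2.COLOR_RGB2HSV)
br=(hsv[...,0]>12)&(hsv[...,0]<30)&(hsv[...,1]>130)&(P[...,0]>.45)&(P[...,0]<.62)&(P[...,1]>.22)&(P[...,1]<.4)
for z in np.arange(.06,.36,.01):
    q=P[br&(abs(P[...,2]-z)<.005)]
    if len(q)>3: print(z.round(3),len(q),q.min(0).round(3)[:2],q.max(0).round(3)[:2])
a=np.radians(16.5)
s=np.array([.599,-.0467])-.105*np.array([np.cos(a),np.sin(a)]);print(s);go(s[0],s[1],.3095,np.radians(196.5))
```

```text
0.07 122 [0.482 0.254] [0.593 0.364]
0.08 166 [0.487 0.257] [0.587 0.351]
0.09 122 [0.5   0.268] [0.575 0.338]
0.1 89 [0.505 0.278] [0.564 0.334]
0.11 48 [0.514 0.284] [0.558 0.319]
0.12 36 [0.517 0.289] [0.555 0.313]
0.13 20 [0.518 0.289] [0.548 0.31 ]
0.14 124 [0.504 0.275] [0.575 0.344]
0.15 54 [0.504 0.28 ] [0.559 0.339]
0.16 31 [0.521 0.293] [0.552 0.313]
0.17 34 [0.521 0.292] [0.549 0.314]
0.18 33 [0.522 0.293] [0.548 0.317]
0.19 27 [0.522 0.294] [0.552 0.316]
0.23 186 [0.482 0.252] [0.589 0.347]
0.24 151 [0.494 0.262] [0.581 0.336]
0.25 113 [0.502 0.272] [0.57  0.326]
0.26 86 [0.509 0.278] [0.563 0.323]
0.27 48 [0.517 0.288] [0.555 0.313]
0.28 42 [0.518 0.289] [0.55  0.311]
0.29 14 [0.518 0.28 ] [0.542 0.309]
0.3 149 [0.505 0.274] [0.569 0.342]
0.31 38 [0.521 0.281] [0.557 0.322]
0.32 31 [0.522 0.286] [0.535 0.325]
0.33 34 [0.522 0.289] [0.537 0.324]
0.34 31 [0.522 0.288] [0.537 0.323]
0.35 21 [0.523 0.279] [0.547 0.325]
[ 0.49832393 -0.07652161]
tcp [0.5382 0.3095 0.3092] rot [-3.1415e+00 -9.0000e-04 -2.8562e+00] t 5.35 w 0.36640131339981247 F [ 0.13 -0.69 -3.4 ] 29.899938530288637
units tool xyz [ 4.8990e+00 -1.1973e+01 -5.0000e-03]
rz -0.02491566829625143
```

The top bell is clear (mouth about 0.226, next bell's top 0.191) and the second bell is still in place. I carry it to a point in front of the fork.

>>> send_rows --deltas '[{"fingers": 1,"tx": 0.15,"ty": -0.4,"tz": 0,"rx": 0,"ry": 0,"rz": 0},{"fingers": 1,"tx": 0.35,"ty": -0.8,"tz": 0,"rx": 0,"ry": 0,"rz": 0},{"fingers": 1,"tx": 0.4,"ty": -0.95,"tz": 0,"rx": 0,"ry": 0,"rz": 0},{"fingers": 1,"tx": 0.4,"ty": -0.95,"tz": 0,"rx": 0,"ry": 0,"rz": 0},{"fingers": 1,"tx": 0.4,"ty": -0.95,"tz": 0,"rx": 0,"ry": 0,"rz": 0},{"fingers": 1,"tx": 0.4,"ty": -0.95,"tz": 0,"rx": 0,"ry": 0,"rz": 0},{"fingers": 1,"tx": 0.4,"ty": -0.95,"tz": 0,"rx": 0,"ry": 0,"rz": 0},{"fingers": 1,"tx": 0.4,"ty": -0.95,"tz": 0,"rx": 0,"ry": 0,"rz": 0}]'

```text
t: 6.15
tool_pos: [0.5123, 0.0845, 0.3088]
eef_rot: [-3.142, -0.002, -2.857]
ft_force: [0.8, 0.4, -2.8]
width: 0.362
finger_force: 29.9
```

>>> send_rows --deltas '[{"fingers": 1,"tx": 0.4,"ty": -0.95,"tz": 0,"rx": 0,"ry": 0,"rz": 0},{"fingers": 1,"tx": 0.4,"ty": -0.95,"tz": 0,"rx": 0,"ry": 0,"rz": 0},{"fingers": 1,"tx": 0.4,"ty": -0.95,"tz": 0,"rx": 0,"ry": 0,"rz": 0},{"fingers": 1,"tx": 0.4,"ty": -0.95,"tz": 0,"rx": 0,"ry": 0,"rz": 0},{"fingers": 1,"tx": 0.4,"ty": -0.8,"tz": 0,"rx": 0,"ry": 0,"rz": 0},{"fingers": 1,"tx": 0,"ty": -0.47,"tz": 0,"rx": 0,"ry": 0,"rz": 0},{"fingers": 1,"tx": 0,"ty": 0,"tz": 0,"rx": 0,"ry": 0,"rz": 0},{"fingers": 1,"tx": 0,"ty": 0,"tz": 0,"rx": 0,"ry": 0,"rz": 0}]'

```text
t: 6.95
tool_pos: [0.4985, -0.0759, 0.3092]
eef_rot: [3.14, -0.0, -2.857]
ft_force: [0.1, 0.5, -2.5]
width: 0.363
finger_force: 29.9
```

Run:
```python
from h import *
go(.4983,-.0765,.184,np.radians(196.5))
```

```text
tcp [ 0.4985 -0.0759  0.3092] rot [ 3.1402e+00 -4.0000e-04 -2.8569e+00] t 6.95 w 0.3626793368882821 F [ 0.13  0.52 -2.49] 29.901003955747
units tool xyz [ 0.011 -0.023  4.174]
rz -0.031445623023949744
```

>>> send_rows --deltas '[{"fingers": 1,"tx": 0,"ty": 0,"tz": 0.4,"rx": 0,"ry": 0,"rz": 0},{"fingers": 1,"tx": 0,"ty": 0,"tz": 0.8,"rx": 0,"ry": 0,"rz": 0},{"fingers": 1,"tx": 0,"ty": 0,"tz": 0.9,"rx": 0,"ry": 0,"rz": 0},{"fingers": 1,"tx": 0,"ty": 0,"tz": 0.9,"rx": 0,"ry": 0,"rz": 0},{"fingers": 1,"tx": 0,"ty": 0,"tz": 0.8,"rx": 0,"ry": 0,"rz": 0},{"fingers": 1,"tx": 0,"ty": 0,"tz": 0.48,"rx": 0,"ry": 0,"rz": 0},{"fingers": 1,"tx": 0,"ty": 0,"tz": 0,"rx": 0,"ry": 0,"rz": 0},{"fingers": 1,"tx": 0,"ty": 0,"tz": 0,"rx": 0,"ry": 0,"rz": 0}]'

```text
t: 7.75
tool_pos: [0.499, -0.0754, 0.1813]
eef_rot: [3.141, 0.0, -2.855]
ft_force: [0.5, -0.1, -2.6]
width: 0.364
finger_force: 29.9
```

Run:
```python
from h import *
go(.599,-.0467,.1806)
im,d,P=snap('side')
a=np.radians(16.5);ex=np.array([np.cos(a),np.sin(a)]);ey=np.array([-ex[1],ex[0]])
s=np.array([.599,-.0467])
L=np.stack([(P[...,:2]-s)@ex,(P[...,:2]-s)@ey,P[...,2]],-1)
hsv=cv2.cvtColor(im,cv2.COLOR_RGB2HSV)
br=(hsv[...,0]>12)&(hsv[...,0]<30)&(hsv[...,1]>130)&(abs(L[...,0]+.105)<.08)&(abs(L[...,1])<.09)
for z in np.arange(.09,.24,.005):
    q=L[br&(abs(P[...,2]-z)<.0025)]
    if len(q)>3: print(z.round(3),len(q),q.min(0).round(4)[:2],q.max(0).round(4)[:2])
F=(hsv[...,2]<90)&(abs(L[...,1])<.05)&(L[...,2]>.135)&(L[...,2]<.165)
for lo in np.arange(-.05,.045,.01):
    for sg in(-1,1):
        q=L[F&(L[...,0]>lo)&(L[...,0]<lo+.01)&(L[...,1]*sg>0)]
        if len(q)>2: print('prong',lo.round(3),sg,len(q),'y',np.percentile(q[:,1],[5,50,95]).round(4),'z',np.percentile(q[:,2],[5,95]).round(4))
cv2.imwrite('pics/c5.png',cv2.resize(im[140:260,280:400],(600,600),interpolation=cv2.INTER_CUBIC)[...,::-1])
```

```text
tcp [ 0.499  -0.0754  0.1813] rot [ 3.1413  0.     -2.8548] t 7.75 w 0.3643795109133862 F [ 0.52 -0.07 -2.62] 29.904526707250625
units tool xyz [-3.466 -0.026  0.025]
0.095 14 [-0.1583 -0.0535] [-0.0889  0.0436]
0.1 165 [-0.1606 -0.0542] [-0.0527  0.0501]
0.105 208 [-0.1583 -0.053 ] [-0.0548  0.0494]
0.11 144 [-0.1514 -0.0448] [-0.0716  0.0442]
0.115 115 [-0.1466 -0.0379] [-0.0717  0.0372]
0.12 96 [-0.1413 -0.034 ] [-0.0801  0.0335]
0.125 84 [-0.1373 -0.0308] [-0.0839  0.0313]
0.13 76 [-0.1343 -0.0269] [-0.0866  0.0242]
0.135 57 [-0.1281 -0.0241] [-0.088   0.0225]
0.14 31 [-0.1248 -0.0196] [-0.1024  0.0158]
0.145 29 [-0.1265 -0.0187] [-0.0991  0.015 ]
0.15 31 [-0.1261 -0.0296] [-0.0316  0.0151]
0.155 9 [-0.1244 -0.0312] [-0.035  0.003]
0.165 14 [-0.1385 -0.0328] [-0.1028  0.0166]
0.17 179 [-0.1396 -0.0337] [-0.0768  0.0339]
0.175 75 [-0.1382 -0.0334] [-0.0849  0.0341]
0.18 30 [-0.1224 -0.0233] [-0.1013  0.0226]
0.185 32 [-0.1225 -0.0249] [-0.0934  0.0252]
0.19 29 [-0.1222 -0.0249] [-0.0934  0.0243]
0.195 22 [-0.1224 -0.0225] [-0.0929  0.0123]
0.2 28 [-0.1231 -0.0243] [-0.0949  0.0168
[... 271 characters left out ...]
-0.0328 -0.0316] z [0.1475 0.1482]
prong -0.02 -1 6 y [-0.0318 -0.0296 -0.0273] z [0.1466 0.1486]
prong -0.01 -1 9 y [-0.0323 -0.0305 -0.0269] z [0.1453 0.15  ]
prong -0.01 1 3 y [0.0228 0.0247 0.0252] z [0.149  0.1512]
prong 0.0 -1 9 y [-0.0328 -0.0315 -0.0273] z [0.1452 0.1491]
prong 0.0 1 3 y [0.0242 0.027  0.0285] z [0.1467 0.1479]
prong 0.01 -1 6 y [-0.0331 -0.0306 -0.0288] z [0.147 0.15 ]
prong 0.01 1 9 y [0.0234 0.0263 0.0285] z [0.1457 0.1493]
prong 0.02 -1 7 y [-0.0317 -0.031  -0.0274] z [0.144  0.1489]
prong 0.02 1 6 y [0.0229 0.0236 0.0269] z [0.1447 0.15  ]
prong 0.03 -1 21 y [-0.0318 -0.0221 -0.011 ] z [0.1433 0.149 ]
prong 0.04 -1 6 y [-0.0308 -0.0206 -0.0124] z [0.1451 0.1495]
```

View pics/c5.png

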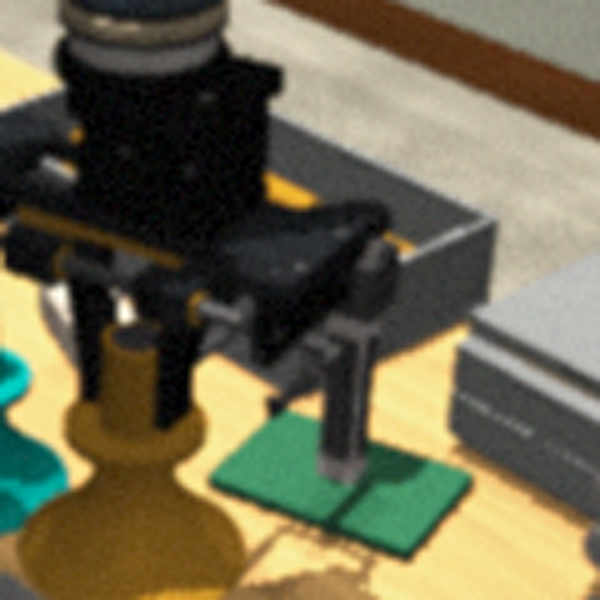

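The bell hangs in front of the fork at crop (130,480), in line with the slot. The prong faces at y of about -32.5 and +23 mm and the collar at ±34 mm put me within 1 mm of the slot line. The collar is about 6 mm above the tips. I slide in along the hook's x.

>>> send_rows --deltas '[{"fingers": 1,"tx": -0.3,"ty": -0.03,"tz": 0,"rx": 0,"ry": 0,"rz": 0},{"fingers": 1,"tx": -0.4,"ty": 0,"tz": 0,"rx": 0,"ry": 0,"rz": 0},{"fingers": 1,"tx": -0.4,"ty": 0,"tz": 0,"rx": 0,"ry": 0,"rz": 0},{"fingers": 1,"tx": -0.4,"ty": 0,"tz": 0,"rx": 0,"ry": 0,"rz": 0},{"fingers": 1,"tx": -0.3,"ty": 0,"tz": 0,"rx": 0,"ry": 0,"rz": 0},{"fingers": 1,"tx": 0,"ty": 0,"tz": 0,"rx": 0,"ry": 0,"rz": 0}]'

```text
t: 8.4
tool_pos: [0.5526, -0.0617, 0.1812]
eef_rot: [-3.141, 0.001, -2.855]
ft_force: [1.1, -0.6, -2.9]
width: 0.363
finger_force: 29.9
```

>>> send_rows --deltas '[{"fingers": 1,"tx": -0.3,"ty": 0,"tz": 0,"rx": 0,"ry": 0,"rz": 0},{"fingers": 1,"tx": -0.4,"ty": 0,"tz": 0,"rx": 0,"ry": 0,"rz": 0},{"fingers": 1,"tx": -0.4,"ty": 0,"tz": 0,"rx": 0,"ry": 0,"rz": 0},{"fingers": 1,"tx": -0.4,"ty": 0,"tz": 0,"rx": 0,"ry": 0,"rz": 0},{"fingers": 1,"tx": -0.2,"ty": 0,"tz": 0,"rx": 0,"ry": 0,"rz": 0},{"fingers": 1,"tx": 0,"ty": 0,"tz": 0,"rx": 0,"ry": 0,"rz": 0}]'

```text
t: 9.0
tool_pos: [0.6009, -0.0474, 0.1811]
eef_rot: [-3.141, 0.001, -2.856]
ft_force: [-1.0, 0.1, -3.6]
width: 0.367
finger_force: 29.9
```

Run:
```python
from h import *
go(.599,-.0467,.1806)
im,d,P=snap('side');P0=np.load('side.npz')['P']
a=np.radians(16.5);ex=np.array([np.cos(a),np.sin(a)]);ey=np.array([-ex[1],ex[0]])
s=np.array([.599,-.0467])
L=np.stack([(P[...,:2]-s)@ex,(P[...,:2]-s)@ey,P[...,2]],-1)
hsv=cv2.cvtColor(im,cv2.COLOR_RGB2HSV)
br=(hsv[...,0]>12)&(hsv[...,0]<30)&(hsv[...,1]>130)&(abs(L[...,0])<.08)&(abs(L[...,1])<.09)
for z in np.arange(.1,.2,.01):
    q=L[br&(abs(P[...,2]-z)<.005)]
    if len(q)>3: print(z.round(3),len(q),q.min(0).round(4)[:2],q.max(0).round(4)[:2])
cv2.imwrite('pics/c6.png',cv2.resize(im[150:270,290:410],(600,600),interpolation=cv2.INTER_CUBIC)[...,::-1])
```

```text
tcp [ 0.6009 -0.0474  0.1811] rot [-3.1412e+00  7.0000e-04 -2.8556e+00] t 9.0 w 0.3666589289176119 F [-0.96  0.14 -3.6 ] 29.900955331977457
units tool xyz [0.053 0.039 0.015]
0.1 266 [-0.0562 -0.0559] [0.0531 0.052 ]
0.11 237 [-0.0473 -0.0465] [0.0372 0.0434]
0.12 175 [-0.039  -0.0375] [0.0203 0.032 ]
0.13 100 [-0.0278 -0.0316] [0.0118 0.0253]
0.14 51 [-0.0263 -0.0328] [0.0053 0.0163]
0.15 61 [-0.0353 -0.0338] [0.0652 0.0297]
0.17 213 [-0.0344 -0.0346] [0.0266 0.0303]
0.18 49 [-0.0185 -0.0262] [0.0124 0.0231]
0.19 48 [-0.0167 -0.0267] [0.0064 0.0154]
```

View pics/c6.png

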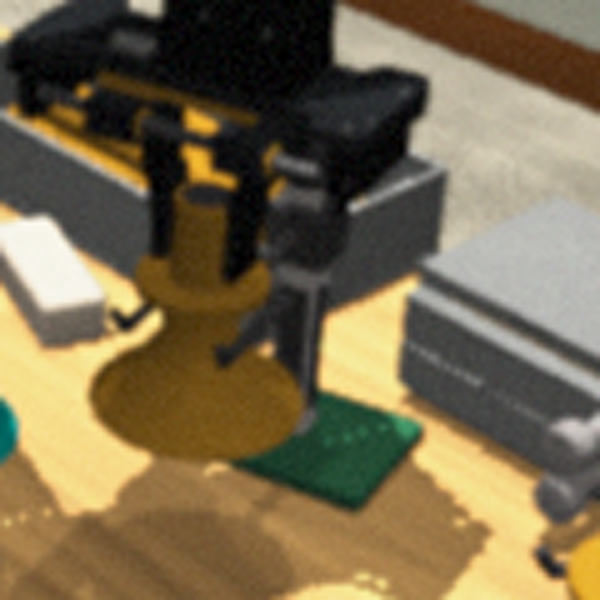

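The bell's neck is in the slot with a prong on each side (crop (135,315) and (250,340)), and the collar is above the prongs. I lower it onto the hook and check the force.

>>> send_rows --deltas '[{"fingers": 1,"tx": 0,"ty": 0.02,"tz": 0.2,"rx": 0,"ry": 0,"rz": 0},{"fingers": 1,"tx": 0,"ty": 0,"tz": 0.2,"rx": 0,"ry": 0,"rz": 0},{"fingers": 1,"tx": 0,"ty": 0,"tz": 0.2,"rx": 0,"ry": 0,"rz": 0},{"fingers": 1,"tx": 0,"ty": 0,"tz": 0.15,"rx": 0,"ry": 0,"rz": 0},{"fingers": 1,"tx": 0,"ty": 0,"tz": 0.1,"rx": 0,"ry": 0,"rz": 0},{"fingers": 1,"tx": 0,"ty": 0,"tz": 0,"rx": 0,"ry": 0,"rz": 0},{"fingers": 1,"tx": 0,"ty": 0,"tz": 0,"rx": 0,"ry": 0,"rz": 0}]'

```text
t: 9.75
tool_pos: [0.599, -0.047, 0.1558]
eef_rot: [3.141, -0.001, -2.856]
ft_force: [-3.4, 1.0, 1.3]
width: 0.365
finger_force: 30.0
```

>>> send_rows --deltas '[{"fingers": 1,"tx": 0,"ty": 0,"tz": 0.12,"rx": 0,"ry": 0,"rz": 0},{"fingers": 1,"tx": 0,"ty": 0,"tz": 0.12,"rx": 0,"ry": 0,"rz": 0},{"fingers": 1,"tx": 0,"ty": 0,"tz": 0,"rx": 0,"ry": 0,"rz": 0}]'

```text
t: 10.05
tool_pos: [0.5994, -0.0471, 0.1483]
eef_rot: [3.142, -0.0, -2.856]
ft_force: [-3.0, 0.9, 4.3]
width: 0.362
finger_force: 30.1
```

Run:
```python
from h import *
go(.599,-.0467,.1485); print(env.state()['torque'])
im,d,P=snap('side')
a=np.radians(16.5);ex=np.array([np.cos(a),np.sin(a)]);ey=np.array([-ex[1],ex[0]])
s=np.array([.599,-.0467])
L=np.stack([(P[...,:2]-s)@ex,(P[...,:2]-s)@ey,P[...,2]],-1)
hsv=cv2.cvtColor(im,cv2.COLOR_RGB2HSV)
br=(hsv[...,0]>12)&(hsv[...,0]<30)&(hsv[...,1]>130)&(abs(L[...,0])<.08)&(abs(L[...,1])<.09)
for z in np.arange(.06,.2,.01):
    q=L[br&(abs(P[...,2]-z)<.005)]
    if len(q)>3: print(z.round(3),len(q),q.min(0).round(4)[:2],q.max(0).round(4)[:2])
F=(hsv[...,1]<110)&(hsv[...,2]<90)&(abs(L[...,1])<.05)&(L[...,2]>.11)&(L[...,2]<.16)
for lo in np.arange(-.05,.065,.01):
    for sg in(-1,1):
        q=L[F&(L[...,0]>lo)&(L[...,0]<lo+.01)&(L[...,1]*sg>0)]
        if len(q)>2: print('prong',lo.round(3),sg,len(q),'y',np.percentile(q[:,1],[5,50,95]).round(4),'z',np.percentile(q[:,2],[5,95]).round(4))
```

```text
tcp [ 0.5994 -0.0471  0.1483] rot [ 3.1415e+00 -4.0000e-04 -2.8562e+00] t 10.05 w 0.3618852939653723 F [-3.    0.89  4.27] 30.070299881044775
units tool xyz [ 0.008  0.015 -0.005]
[-0.04458958  0.5537362  -0.02034822]
0.06 16 [-0.0542 -0.0555] [0.05  0.034]
0.07 318 [-0.057  -0.0556] [0.0426 0.0548]
0.08 212 [-0.0484 -0.0439] [0.0291 0.0412]
0.09 153 [-0.0368 -0.0366] [0.0244 0.0318]
0.1 105 [-0.0311 -0.0272] [0.0128 0.0246]
0.11 50 [-0.0233 -0.0205] [0.0003 0.0134]
0.12 24 [-0.0225 -0.0163] [-0.01   0.013]
0.13 21 [-0.0335 -0.0326] [0.0399 0.0236]
0.14 207 [-0.0357 -0.035 ] [0.0271 0.0315]
0.15 54 [-0.0177 -0.0262] [0.007  0.0235]
0.16 43 [-0.0166 -0.0262] [-0.0015  0.0239]
0.17 40 [-0.0171 -0.0195] [-0.0051  0.0181]
0.18 49 [-0.0172 -0.0193] [0.0057 0.0228]
0.19 16 [-0.0154 -0.0268] [0.0031 0.0152]
prong -0.04 -1 7 y [-0.0347 -0.0332 -0.0312] z [0.1353 0.1421]
prong -0.04 1 3 y [0.0243 0.0248 0.0265] z [0.14   0.1403]
prong -0.03 -1 3 y [-0.0341 -0.0338 -0.0331] z [0.1293 0.1388]
prong -0.03 1 4 y [0.0239 0.0249 0.0258] z [0.1324 0.1357]
prong -0.02 -1 6 y [-0.0331 -0.0311 -0.0209] z [0.1295 0.1577]
prong -0.01 -1 6 y [-0.0334 -0.0204 -0.0178] z [0.1285 0.1568]
prong 0.01 -1 3 y [-0.0327 -0.0311 -0.0257] z [0.1331 0.157 ]
prong 0.02 -1 6 y [-0.0325 -0.0311 -0.0281] z [0.1292 0.1333]
prong 0.03 -1 14 y [-0.0322 -0.0265 -0.0193] z [0.1293 0.134 ]
prong 0.04 -1 8 y [-0.0301 -0.0175 -0.0071] z [0.1298 0.1336]
prong 0.05 -1 3 y [-0.0065 -0.0063 -0.0035] z [0.1309 0.1341]
prong 0.06 -1 7 y [-0.0052 -0.0042 -0.0011] z [0.129  0.1342]
```

The prong tops have gone from about 0.149 to about 0.133, so the hook has dipped about 16 mm. The bell is central in the slot and the net upward force is 4.3 N. I hold, then ease back until the fingers carry no vertical load.

>>> send_rows --deltas '[{"fingers": 1,"tx": 0,"ty": 0,"tz": 0,"rx": 0,"ry": 0,"rz": 0},{"fingers": 1,"tx": 0,"ty": 0,"tz": 0,"rx": 0,"ry": 0,"rz": 0},{"fingers": 1,"tx": 0,"ty": 0,"tz": 0,"rx": 0,"ry": 0,"rz": 0},{"fingers": 1,"tx": 0,"ty": 0,"tz": -0.1,"rx": 0,"ry": 0,"rz": 0},{"fingers": 1,"tx": 0,"ty": 0,"tz": -0.1,"rx": 0,"ry": 0,"rz": 0},{"fingers": 1,"tx": 0,"ty": 0,"tz": -0.1,"rx": 0,"ry": 0,"rz": 0},{"fingers": 1,"tx": 0,"ty": 0,"tz": -0.04,"rx": 0,"ry": 0,"rz": 0},{"fingers": 1,"tx": 0,"ty": 0,"tz": 0,"rx": 0,"ry": 0,"rz": 0}]'

```text
t: 10.9
tool_pos: [0.6001, -0.0472, 0.1588]
eef_rot: [-3.141, 0.001, -2.856]
ft_force: [-1.2, -0.0, -0.1]
width: 0.366
finger_force: 30.0
```

>>> send_rows --deltas '[{"fingers": 1,"tx": 0,"ty": 0,"tz": 0,"rx": 0,"ry": 0,"rz": 0},{"fingers": 1,"tx": 0,"ty": 0,"tz": 0,"rx": 0,"ry": 0,"rz": 0}]' --squeeze 5

```text
t: 11.1
tool_pos: [0.6001, -0.0471, 0.1586]
eef_rot: [-3.141, 0.001, -2.856]
ft_force: [-0.6, -0.7, -0.6]
width: 0.373
finger_force: 5.0
```

Vertical and lateral loads are near zero, so I open slowly. Fingertips stay above the collar.

>>> send_rows --deltas '[{"fingers": 0.6,"tx": 0,"ty": 0,"tz": 0,"rx": 0,"ry": 0,"rz": 0},{"fingers": 0.55,"tx": 0,"ty": 0,"tz": 0,"rx": 0,"ry": 0,"rz": 0},{"fingers": 0.5,"tx": 0,"ty": 0,"tz": 0,"rx": 0,"ry": 0,"rz": 0},{"fingers": 0.4,"tx": 0,"ty": 0,"tz": 0,"rx": 0,"ry": 0,"rz": 0},{"fingers": 0.3,"tx": 0,"ty": 0,"tz": 0,"rx": 0,"ry": 0,"rz": 0},{"fingers": 0.2,"tx": 0,"ty": 0,"tz": 0,"rx": 0,"ry": 0,"rz": 0},{"fingers": 0.1,"tx": 0,"ty": 0,"tz": 0,"rx": 0,"ry": 0,"rz": 0},{"fingers": 0.1,"tx": 0,"ty": 0,"tz": 0,"rx": 0,"ry": 0,"rz": 0}]'

```text
t: 11.9
tool_pos: [0.5995, -0.047, 0.1586]
eef_rot: [3.142, 0.0, -2.856]
ft_force: [0.7, 0.6, 0.5]
width: 0.853
finger_force: 0.0
```

>>> send_rows --deltas '[{"fingers": 0.1,"tx": 0,"ty": 0,"tz": -0.3,"rx": 0,"ry": 0,"rz": 0},{"fingers": 0.1,"tx": 0,"ty": 0,"tz": -0.5,"rx": 0,"ry": 0,"rz": 0},{"fingers": 0.1,"tx": 0,"ty": 0,"tz": -0.7,"rx": 0,"ry": 0,"rz": 0},{"fingers": 0.1,"tx": 0,"ty": 0,"tz": -0.8,"rx": 0,"ry": 0,"rz": 0},{"fingers": 0.1,"tx": 0,"ty": 0,"tz": -0.8,"rx": 0,"ry": 0,"rz": 0},{"fingers": 0.1,"tx": 0,"ty": 0,"tz": -0.5,"rx": 0,"ry": 0,"rz": 0},{"fingers": 0.1,"tx": 0,"ty": 0,"tz": 0,"rx": 0,"ry": 0,"rz": 0},{"fingers": 0.1,"tx": 0,"ty": 0,"tz": 0,"rx": 0,"ry": 0,"rz": 0}]'

```text
t: 12.7
tool_pos: [0.5994, -0.047, 0.2669]
eef_rot: [-3.141, 0.0, -2.856]
ft_force: [-0.5, 0.6, -0.2]
width: 0.9
finger_force: 0.0
```

Run:
```python
from h import *
go(.599,-.0467,.26)
a=np.radians(16.5);ex=np.array([np.cos(a),np.sin(a)]);ey=np.array([-ex[1],ex[0]])
s=np.array([.599,-.0467])
for k in(0,1):
    im,d,P=snap('side')
    L=np.stack([(P[...,:2]-s)@ex,(P[...,:2]-s)@ey,P[...,2]],-1)
    hsv=cv2.cvtColor(im,cv2.COLOR_RGB2HSV)
    br=(hsv[...,0]>12)&(hsv[...,0]<30)&(hsv[...,1]>130)&(abs(L[...,0])<.08)&(abs(L[...,1])<.09)
    for z in ((.08,.15,.17,.19) if k else np.arange(.06,.22,.01)):
        q=L[br&(abs(P[...,2]-z)<.005)]
        if len(q)>3: print(round(z,3),len(q),q.min(0).round(4)[:2],q.max(0).round(4)[:2])
cv2.imwrite('pics/c7.png',im[100:340,150:500][...,::-1].repeat(2,0).repeat(2,1))
```

```text
tcp [ 0.5994 -0.047   0.2669] rot [-3.1414e+00  4.0000e-04 -2.8563e+00] t 12.7 w 0.9003198579823585 F [-0.49  0.58 -0.16] 0.0
units tool xyz [0.009 0.013 0.229]
0.07 27 [-0.0546 -0.0548] [0.0187 0.0456]
0.08 328 [-0.056  -0.0559] [0.0489 0.0533]
0.09 201 [-0.045 -0.047] [0.0334 0.0413]
0.1 160 [-0.0355 -0.0347] [0.0213 0.0318]
0.11 95 [-0.0294 -0.0268] [0.0145 0.0217]
0.12 46 [-0.022  -0.0207] [0.004  0.0175]
0.13 30 [-0.0222 -0.017 ] [-0.0099  0.0103]
0.14 34 [-0.034  -0.0342] [0.0467 0.029 ]
0.15 239 [-0.0351 -0.0355] [0.0323 0.0322]
0.16 50 [-0.0167 -0.0173] [0.0093 0.013 ]
0.17 43 [-0.0188 -0.0175] [0.0071 0.0094]
0.18 38 [-0.0165 -0.0161] [0.0024 0.0071]
0.19 56 [-0.0169 -0.016 ] [0.0157 0.0126]
0.2 7 [-0.0129 -0.0169] [0.0125 0.0084]
0.08 327 [-0.0567 -0.0566] [0.0475 0.0536]
0.15 232 [-0.0348 -0.0363] [0.0317 0.0331]
0.17 46 [-0.0166 -0.0166] [0.0094 0.008 ]
0.19 51 [-0.0175 -0.0166] [0.0118 0.0095]
```

View pics/c7.png

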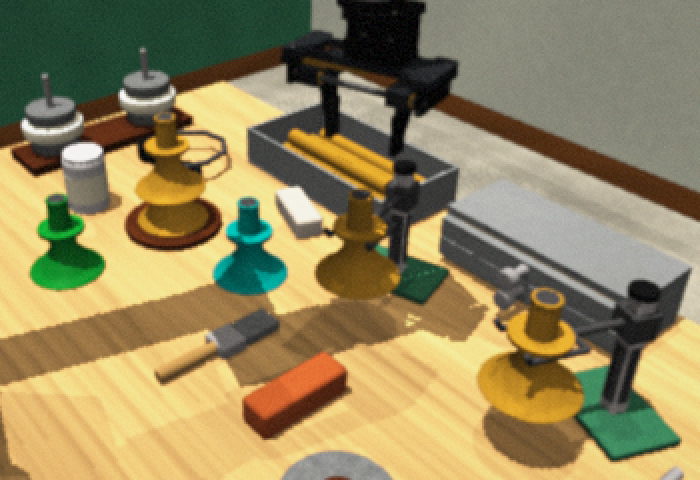

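The bell hangs upright and still on the free hook at crop (358,245), with its axis within 2 mm of the slot centre. The stack of two at (170,185), the other hung bell at (535,350) and the bench items are where they were. The gripper is clear above, so I hand in.

>>> send_rows --deltas '[{"fingers": 0.1,"tx": 0,"ty": 0,"tz": 0,"rx": 0,"ry": 0,"rz": 0},{"fingers": 0.1,"tx": 0,"ty": 0,"tz": 0,"rx": 0,"ry": 0,"rz": 0},{"fingers": 0.1,"tx": 0,"ty": 0,"tz": 0,"rx": 0,"ry": 0,"rz": 0},{"fingers": 0.1,"tx": 0,"ty": 0,"tz": 0,"rx": 0,"ry": 0,"rz": 0},{"fingers": 0.1,"tx": 0,"ty": 0,"tz": 0,"rx": 0,"ry": 0,"rz": 0}]'

```text
t: 13.3
tool_pos: [0.5995, -0.047, 0.2665]
eef_rot: [3.141, -0.0, -2.856]
ft_force: [-1.3, -0.6, 0.7]
width: 0.898
finger_force: 0.0
```

```bash
python3 -c "
from station import env
print(env.hand_in())"
```

```text
the job is handed in; nothing more can be done
None
```

I handed the job in at about 13 s (no verdict came back): the top bell hangs still and upright on the free hook after a tug to about 16 mm of dip, and in the last camera view the other bells and bench items looked unmoved.

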